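Purge the canister and take it out of its station

TASK

With the white canister still clamped in its station, give the red sprung knob on its lid two full strokes: press it down until you feel its rod come up firm against the hidden valve below, hold it there for a moment, let it spring right back up, and do it again; the ceramic is brittle, so feel for the stop, which is at another depth each time, and do not ram it. Then slide the blue jaw all the way back, lift the canister out upright and set it down gently, standing in the middle of the round cork mat. Leave the tableware around it where it is.

Things in the scene. Friction and masses are not known exactly. Their poses are not given: they have to be found in the camera images.
- station: Aluminium purge station, fixed: base 150 (x) x 250 (y) x 36 mm high, from y = -182 to +68 mm. Origin: on the table, below the axis of the clamped canister; z up. On the +y side a grey fixed jaw (top 62 mm above the table) and two low grey cheeks at x = +-48 mm (top 48 mm) locate the canister's foot; on the -y side is the blue sliding jaw (top 57 mm). The valve sits hidden under the canister.
- jaw (a joint): Travel of the blue sliding jaw in m: about 0 (to 0.003) when closed on the canister, grows as it slides towards the station's -y, to a stop at about 0.05 (fully open). It moves stiffly (about 5 N of friction) and stays where it is left. Closed, its lip hooks 8 mm over the canister's foot, so that the canister cannot be lifted.
- jaw_handle (a point): Centre of the top end of the jaw's black handle, an upright round post, 18 mm in diameter, standing 57 mm out of the jaw. This point is 114 mm above the table and, closed, 105 mm from the canister's axis in the station's -y direction. It moves with the jaw. Pinch or push it.
- canister: White ceramic canister, green stripe, black lid, about 0.4 kg, loose, standing on the station's base (36 mm up) at the start. Origin: centre of its underside, z up its axis; its yaw does not matter. Foot 84 mm in diameter, 10 mm thick; above it a smooth round body and lid, 66 mm in diameter, up to 92 mm. Grip it 70 to 85 mm above the underside; the knob rises to 128 mm.
- pump: The red knob with its steel rod, which slides along the canister's axis, through the lid and foot, down onto the valve in the station; sprung upwards, a part of the canister. Its origin, when up, is the canister's origin, and it goes down with the knob.
- pump_top (a point): Centre of the rubber top of the red knob (36 mm wide, 10 mm thick). Up, it is 128 mm above the canister's underside (164 mm above the table in the station). The spring resists with 4 N, rising to 10 N. Its stroke ends firmly on the hidden valve, set to a different height each time: after 6 to 25 mm, before the knob meets the lid. It must be felt. More than 40 N cracks the ceramic.
- mat: Round cork mat, 130 mm in diameter, 6 mm thick, fixed to the table. Origin: centre of its underside.
- plate: White dinner plate, 160 mm across, 18 mm high, loose. Bystander: leave it alone. Origin: centre of its underside.
- glass: Wine glass, 80 mm across, 168 mm tall. Bystander: leave it alone. Origin: centre of its underside.
- shaker: Amber glass cheese shaker with a steel cap, 72 mm across, 107 mm tall. Bystander: leave it alone. Origin: centre of its underside.
- mill: Turned wooden pepper mill, 56 mm across, 155 mm tall. Bystander: leave it alone. Origin: centre of its underside.
There are look-alikes about, which are no part of the job. Several things have the shape of the mat; the one meant has the colours described above.

How it is judged (in metres and radians):
On the way, in this order (a step that is already met when the one before it is completed fails the run):
1. first full stroke: the knob pressed until its rod bears firmly (over 2 N) on the valve in the station for 0.2 s, the canister clamped in the station (contact force between pump and station above 2 N and z of pump in the frame of canister below -0.006 m and z of canister in the frame of station below 0.041 m and y of canister in the frame of station above -0.012 m and value of joint jaw below 0.008 m), for 0.2 s.
2. the knob has sprung back to within 3 mm of its top position, the canister still clamped (z of pump in the frame of canister above -0.003 m and z of canister in the frame of station below 0.041 m and y of canister in the frame of station above -0.012 m and value of joint jaw below 0.008 m), for 0.1 s.
3. second full stroke, like the first (all of step 1), for 0.2 s.
4. the jaw slid open by more than 42 mm of its 50 mm, the canister still standing in its place (value of joint jaw above 0.042 m and z of canister in the frame of station below 0.041 m and y of canister in the frame of station above -0.012 m), for 0.1 s.
5. the canister lifted clear of the station by 15 mm or more, with the jaw open (height (world z) of canister above 0.051 m and value of joint jaw above 0.042 m), for 0.05 s.
At the end, for the whole second after the job is handed in: The canister stands upright (within 0.06 rad), at rest, flat on the cork mat, its axis within 22 mm of the mat's centre so that its whole foot is on the cork; its red knob is up (within 3 mm); the jaw is still open (more than 38 mm) (horizontal distance between canister and mat below 0.022 m and height (world z) of canister between 0.002 and 0.01 m and angle between canister's own z axis and vertical below 0.06 rad and linear speed of canister below 0.02 m/s and z of pump in the frame of canister above -0.003 m and value of joint jaw above 0.038 m); the robot touches nothing.
It fails at once if the red knob pressed with more than 40 N (contact force between pump and the fingers above 40 N or contact force between pump and the arm above 40 N).
It fails at once if the canister tipped by more than 0.35 rad (angle between canister's own z axis and vertical above 0.35 rad).
It fails at once if the canister dropped or banged onto the mat (faster than 0.3 m/s within 24 mm of it) (horizontal distance between canister and mat below 0.07 m and height (world z) of canister below 0.03 m and linear speed of canister above 0.3 m/s).
It fails at once if a bystander (plate, glass, shaker or mill) shifted by more than 25 mm (distance of any of plate, glass, shaker, mill from where it was at the start of the episode above 0.025 m).
It also fails if it takes over 72 s, if anything falls off the work surface, if the arm or the gripper's body presses on something with over 40 N, if the wrist force passes 120 N, or if a joint passes its speed limit or range.

ROBOT

A 6-joint arm with a two-finger parallel gripper is mounted at the origin on the work surface. World frame = base frame: x ahead of the robot, y to its left, z up, the work surface at z = 0. Lengths are in mm, angles in rad, forces in N, time in s.
With the tool pointing down it reaches from about 350 to 875 mm from the base axis. Payload 4.2 kg.
Tool frame: the origin (TCP) lies at the very end of the fingers, on their centre line; the grasp point (between the pads) lies r.grip_point_offset behind it (r.grip_point_offset is the distance from the TCP to the grasp point, in mm); z points along the fingers, y is the line along which they close (so a half turn about z gives the same grasp; the last joint's range is limited). The gripper opens to 87 mm and grips with 3 to 60 N. Pads are 19 mm wide; open, the fingers measure 117 mm over their backs; the gripper's body (75 mm by 190 mm) begins 51 mm behind the grasp point.
Start: joints at [-0.96, 0.385, 0.008, 0, -1.194, -0.259], TCP at [215.382, -586.694, 222.55] pointing down, gripper open.
Joint ranges: [-3.14, 3.14], [-1.21, 2.06], [-1.07, 1.41], [-3.16, 2.05], [-2.99, -0.16], [-3.1, 3.1]. Speed limits (rad/s): [2.79, 2.79, 3.14, 3.14, 3.14, 3.14].

INTERFACE

Orientations are given as [roll, pitch, yaw] about the fixed x, y, z axes, in that order (R = Rz(yaw) Ry(pitch) Rx(roll)).
In Python, from station import r, vision gives the robot as it stands.
- The arm moves only by the tool carry_out, never from a script. Its argument "plan" is a list of rows, each a list of 5 numbers: the shift along the tool's x, y, z as a fraction of full scale, then the turn about the tool's z as a fraction of full scale, then the opening, from -1 (shut) to 1 (fully open). In form: [[x, y, z, roll, jaw], ...]. A call has 1 to 5 rows; each row is the pose to reach, as a shift and turn from the pose commanded when the call began, along the tool's axes at that moment; what a row does not reach only later rows make up. Full scale, the value 1, is 300 mm for a shift and 120 degrees for a turn. A row lasts 1/12 s, in which the tool goes at most 41.7 mm and 7.16 degrees, less where a joint would pass 70% of its speed; a pose out of reach is approached as far as the arm can. A call with a number of a shift or a turn outside -1 to 1 is refused whole. A call with a gripper value outside its range is refused whole. The fingers move at their own pace and stop on an object; the grip force is fixed at half the most. Time passes only in rows, so rows that repeat a pose let the fingers close. It gives the time, the measured TCP pose, the force, the opening and the grip force at its end, in the units of the state.
- r.get_obs(): the state, without advancing time (a new reading comes with each control period).
- vision.read_camera(name): name is "scene" or "top"; returns the picture (480x640x3 uint8, red, green, blue); there is no depth.
- vision.get_calibration(name): a dict with "intrinsics" (3x3 intrinsics, pixels), "D" ([k1, k2, p1, p2, k3] as OpenCV has them; the pictures are not rectified), "xyz" and "rotation" of the camera in the world. Camera axes: x right, y down, z forward; pixel columns grow to the right and rows downward; lengths in mm; the calibration is good to about 2 mm. A picture is of the moment at which its call begins. get_calibration takes no time and is no camera call.
- r.close_job(): hands the job in; it is judged then, once.
The state is a dict: "time_s": time; "q": joint angles; "joint_vel": joint speeds; "tau": joint torques, N m; "ee_pos": TCP position; "eef_rot": TCP orientation; "wrist_force": force on the tool from outside, world axes, zero at the start; "moment": the same for the moment, N m; "finger_gap": finger opening in mm; "grip_force": force on a finger pad.
Only numpy, scipy, OpenCV 4.12 (cv2) and the standard library are available. Lean on these libraries where they do the work, as an engineer would, in place of code of your own. Each camera call takes 0.05 s, during which the arm holds its last target. There are 200 camera calls.

## Working session

There is one attempt and no reset: what is moved stays moved. The work goes in short steps, Python scripts to look and compute and a tool call to move; the robot and the scene stay as the last step left them, time stands still between calls to the robot, and variables do not carry over. Pictures are saved under pics/ and viewed, at most 10 in all, crops included, and the job is handed in when it is done.

Besides the shell and the picture viewer there is one more tool, called as name(argument=value, ...) on one line, values as JSON. carry_out: Moves the arm, as the interface text tells. Shift numbers are shares of 300 mm and turn numbers shares of 120 degrees, none past 1 either way. Its arguments: {"type":"object","properties":{"plan":{"type":"array","items":{"type":"array","items":{"type":"number","minimum":-1,"maximum":1}}}},"required":["plan"]}

```bash
ls; mkdir -p pics
python3 - <<'E'
from station import r, vision
import cv2
for n in("scene","top"):
    cv2.imwrite(f"pics/{n}0.png",vision.read_camera(n)[:,:,::-1])
    print(vision.get_calibration(n))
print(r.get_obs(), r.grip_point_offset)
E
```

```text
pics
{'intrinsics': array([[459.62741384,   0.        , 328.45464169],
       [  0.        , 459.62741384, 240.94261009],
       [  0.        ,   0.        ,   1.        ]]), 'D': array([-0.04202139,  0.        ,  0.        ,  0.        ,  0.        ]), 'xyz': array([1084.1023375 ,  -53.38518994,  932.99135813]), 'rotation': array([-2.538557  , -0.01205463,  1.23651589])}
{'intrinsics': array([[620.80228197,   0.        , 319.82616896],
       [  0.        , 620.80228197, 243.34950636],
       [  0.        ,   0.        ,   1.        ]]), 'D': array([-0.17980596,  0.        ,  0.        ,  0.        ,  0.        ]), 'xyz': array([ 199.72370939,  132.23982908, 1824.37549718]), 'rotation': array([-2.95927218,  0.00999942, -1.59833912])}
{'time_s': 0.1, 'q': array([-9.60413996e-01,  3.85470503e-01,  6.76052666e-03, -4.50422128e-04,
       -1.19396459e+00, -2.58602752e-01]), 'joint_vel': array([ 0.00255323, -0.00158638,  0.00295461,  0.00279425, -0.00035378,
       -0.00221625]), 'tau': array([-1.42640320e-04, -3.91690099e+01,  1.87934822e+01,  4.23201799e+00,
        1.34960306e-02, -7.90206514e-05]), 'ee_pos': array([ 215.19525132, -586.21790921,  221.57143995]), 'eef_rot': array([ 3.13966981e+00, -7.57408506e-05, -2.78997914e+00]), 'wrist_force': array([0.2553014 , 0.0098493 , 0.13347924]), 'moment': array([-0.02969056,  0.02197509, -0.00207073]), 'grip_force': 0.0, 'finger_gap': 87.08731882545607} 18.700000000000003
```

View pics/scene0.png

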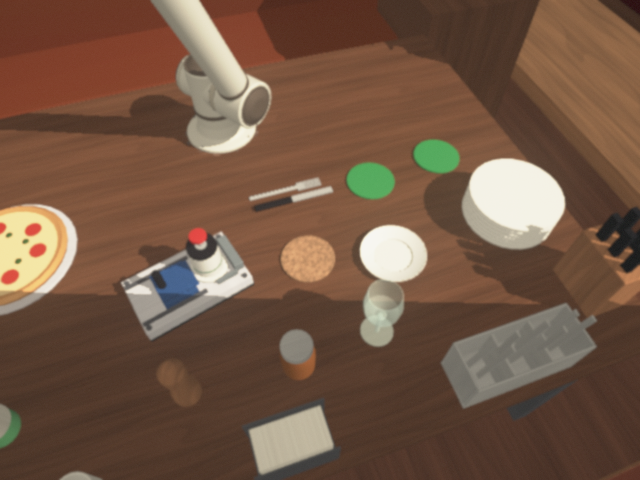

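View pics/top0.png

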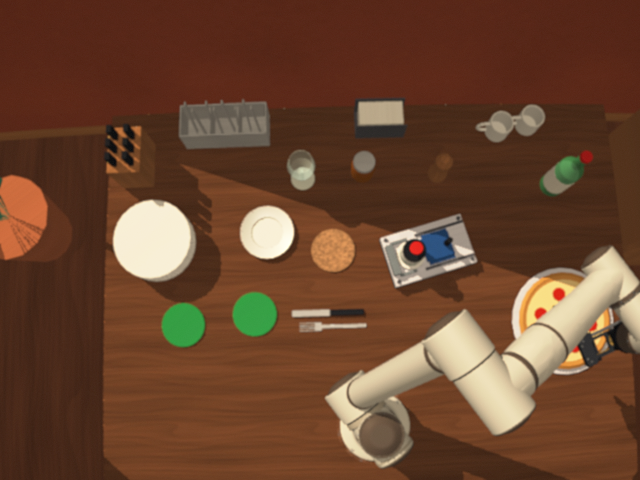

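The scene view shows the knob near (198,236), the handle near (158,278) and the cork mat near (308,258). In the top view they are near (416,248), (448,241) and (333,250). Next I refine these by segmentation and enlarge the station.

```bash
cat > h.py <<'E'
import numpy as np, cv2
from scipy.spatial.transform import Rotation as R
from station import r, vision
def cam(n):
    c=vision.get_calibration(n); return c["intrinsics"],c["D"],c["xyz"],R.from_euler("xyz",c["rotation"]).as_matrix()
def ray(n,uv):
    K,D,p,M=cam(n); x=cv2.undistortPoints(np.array([[uv]],float),K,D)[0,0]
    return p, M@np.array([x[0],x[1],1])
def at(n,uv,z):
    p,d=ray(n,uv); return p+d*(z-p[2])/d[2]
def proj(n,X):
    K,D,p,M=cam(n); Rc=M.T
    return cv2.projectPoints(np.array([X],float).reshape(-1,3),cv2.Rodrigues(Rc)[0],-Rc@p,K,D)[0][:,0]
def tri(a,b):
    (p,d),(q,e)=ray("scene",a),ray("top",b)
    s=np.linalg.lstsq(np.c_[d,-e],q-p,rcond=None)[0]; A=p+s[0]*d;B=q+s[1]*e
    return (A+B)/2,np.linalg.norm(A-B)
E
python3 - <<'E'
from h import *
def blob(im,win,f):
    x0,y0,x1,y1=win; h=cv2.cvtColor(im,cv2.COLOR_RGB2HSV)
    m=f(h.astype(int)).astype(np.uint8); k=np.zeros_like(m);k[y0:y1,x0:x1]=m[y0:y1,x0:x1]
    n,l,s,c=cv2.connectedComponentsWithStats(k); i=1+s[1:,4].argmax(); 
    e=cv2.fitEllipse(cv2.findContours((l==i).astype(np.uint8),0,1)[0][0]); return c[i],s[i],e
red=lambda h:((h[...,0]<8)|(h[...,0]>172))&(h[...,1]>170)&(h[...,2]>110)
cork=lambda h:(h[...,0]<25)&(h[...,2]>125)
I={n:cv2.imread(f"pics/{n}0.png")[:,:,::-1].copy() for n in("scene","top")}
W={"scene":[(180,220,215,250),(270,225,345,290)],"top":[(400,232,432,264),(305,222,360,276)]}
P={}
for n in I:
    for w,f,z,t in zip(W[n],(red,cork),(164,6),("knob","mat")):
        c,s,e=blob(I[n],w,f); P[n,t]=c; print(n,t,c,s,e,at(n,e[0],z))
print(tri(P["scene","knob"],P["top","knob"]))
a=cv2.resize(I["scene"][215:345,110:265],None,fx=5,fy=4.6,interpolation=2)
a=cv2.resize(I["scene"][215:345,110:265],None,fx=4,fy=4,interpolation=2)
cv2.imwrite("pics/sc.png",a[:,:,::-1])
a=cv2.resize(I["top"][205:295,370:485],None,fx=6,fy=6,interpolation=2)
cv2.imwrite("pics/tc.png",a[:,:,::-1])
E
```

```text
scene knob [197.05851064 235.36170213] [189 229  17  14 188] ((197.05816650390625, 235.37429809570312), (12.889519691467285, 16.583044052124023), 75.45018768310547) [ 487.66694851 -121.18833788  164.        ]
scene mat [309.04564215 257.53629522] [ 270  225   75   65 4119] ((308.23333740234375, 257.1743469238281), (75.31553649902344, 79.69915008544922), 112.32599639892578) [513.74120785 105.38351438   6.        ]
top knob [415.98159509 247.4601227 ] [409 241  15  14 163] ((415.9774475097656, 247.45697021484375), (13.19158935546875, 13.946514129638672), 96.42708587646484) [ 487.13071826 -121.10071423  164.        ]
top mat [331.67426901 247.84795322] [ 305  224   50   48 1710] ((330.5234069824219, 247.0504913330078), (43.85953140258789, 52.285858154296875), 135.2321319580078) [523.23729187 109.6796291    6.        ]
(array([ 487.21539602, -121.21267245,  163.45413867]), np.float64(0.0352232945736869))
```

View pics/sc.png

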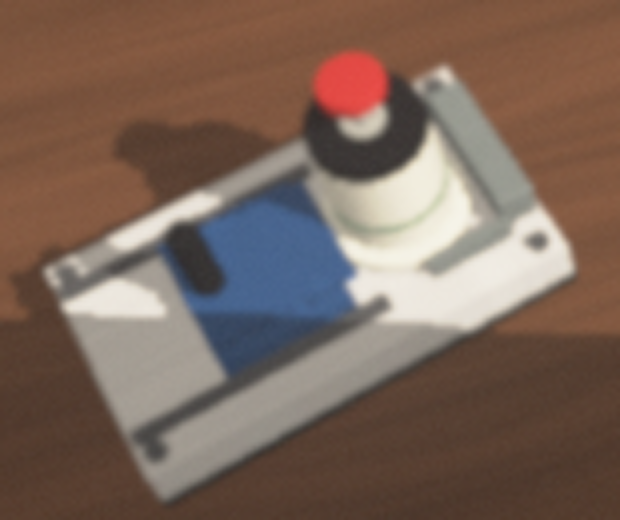

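View pics/tc.png

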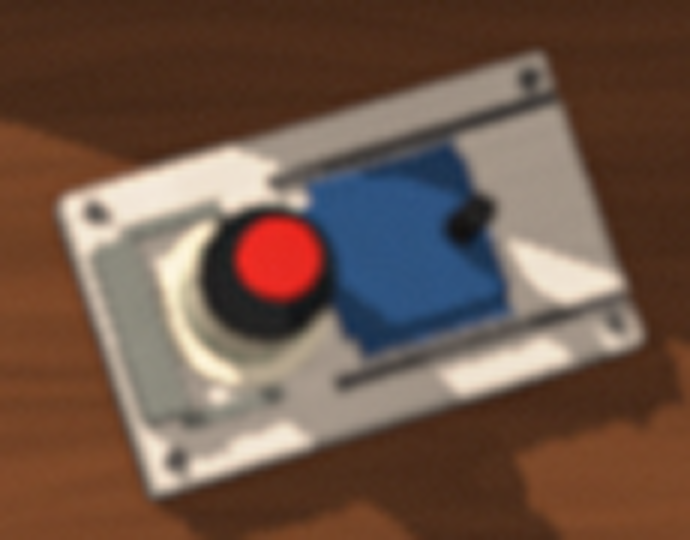

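Knob positions agree between the cameras: (487.3, -121.2) at z=164. Station corners in the scene crop are about (45,270), (165,500), (575,270), (445,68). In the top crop they are (58,200), (545,55), (645,345), (150,495). Now the yaw, handle and mat.

Run:
```python
from h import *
from scipy.optimize import least_squares
S=[np.array(p)/4+[110,215] for p in[(45,270),(165,500),(575,270),(445,68)]]
T=[np.array(p)/6+[370,205] for p in[(545,55),(645,345),(150,495),(58,200)]]
for n,L in(("scene",S),("top",T)):
    C=[at(n,p-0.5*0,36)[:2] for p in L]; print(n,np.round(C,1).tolist())
    C=np.array(C); print("edges",[round(float(np.linalg.norm(C[i]-C[i-1])),1) for i in range(4)], "mid",C.mean(0))
    rect=cv2.minAreaRect(C.astype(np.float32)); print(rect)
print("handle",at("scene",(110+182/4,215+234/4),114),at("top",(370+482/6,205+210/6),114))
# mat: separate by hue/texture: fit disc by radial edge
for n,c0 in(("scene",(308,258)),("top",(333,250))):
    im=vision.read_camera(n)
    g=cv2.GaussianBlur(im,(3,3),0).astype(float).sum(2)
    X0=at(n,c0,6)
    def score(c,rad):
        th=np.linspace(0,2*np.pi,120,endpoint=False)
        f=lambda q:cv2.remap(g.astype(np.float32),*[a.astype(np.float32).reshape(1,-1) for a in proj(n,np.c_[c[0]+q*np.cos(th),c[1]+q*np.sin(th),np.full(120,6.)]).T],1)[0]
        return np.median(f(rad-6)-f(rad+6))
    best=max((score((X0[0]+a,X0[1]+b),q),X0[0]+a,X0[1]+b,q) for a in range(-15,16,1) for b in range(-15,16,1) for q in(65,))
    print(n,X0,best)
```

```text
scene [[462.3, -316.5], [621.7, -269.4], [557.0, -35.2], [397.1, -75.6]]
edges [249.5, 166.2, 243.0, 164.9] mid [ 509.55825667 -174.15667413]
((509.9366149902344, -174.3464813232422), (166.17816162109375, 249.4861297607422), 15.1436185836792)
top [[605.8, -281.1], [459.0, -320.9], [393.4, -73.2], [539.6, -35.0]]
edges [254.9, 152.1, 256.2, 151.2] mid [ 499.44354038 -177.53838068]
((499.694091796875, -177.541748046875), (152.1377716064453, 256.2360534667969), 14.834202766418457)
handle [ 517.2958278  -224.07472091  114.        ] [ 514.21569898 -227.66663636  114.        ]
scene [515.78804316 104.14470726   6.        ] (np.float32(172.0039), np.float64(514.7880431635192), np.float64(104.14470725850822), 65)
top [514.12014144 102.59406178   6.        ] (np.float32(179.44043), np.float64(515.120141439704), np.float64(104.59406178228895), 65)
```

```bash
cat >> h.py <<'E'
def go(x,y,z,yaw=None):
    o=r.get_obs(); M=R.from_euler("xyz",o["eef_rot"]); Y=np.degrees(o["eef_rot"][2])
    d=M.inv().apply(np.array([x,y,z])-o["ee_pos"]); t=0 if yaw is None else -((yaw-Y+180)%360-180)
    print("t",round(o["time_s"],2),"pos",np.round(o["ee_pos"],1),"rpy",np.round(np.degrees(o["eef_rot"]),2),"F",np.round(o["wrist_force"],1),"gap",round(o["finger_gap"],1),"mm",np.round(d,1),"frac",np.round(d/300,4),"turn",round(t,1),round(t/120,3))
E
python3 - <<'E'
from h import *
go(487.3,-121.2,185,-75)
for n,s,t,z in(("glass",(377,332),(302,182),0),("shaker",(300,370),(362,172),0),("mill",(187,395),(438,175),0),("plate",(393,254),(267,232),10)): print(n,at("scene",s,z),at("top",t,z))
E
```

```text
t 0.2 pos [ 215.3 -586.4  221.9] rpy [ 179.93   -0.   -159.85] F [-0.4  0.6 -0.5] gap 87.1 mm [-415.6  342.9   37.3] frac [-1.3854  1.1431  0.1243] turn -84.8 -0.707
glass [741.93098696 189.19139544   0.        ] [728.31198087 190.33361787   0.        ]
shaker [768.38102829   5.82118123   0.        ] [754.67849021   6.05003898   0.        ]
mill [ 744.90609265 -224.62913982    0.        ] [ 739.23309877 -227.56137716    0.        ]
plate [572.81639426 299.86220501  10.        ] [573.74474768 298.03932551  10.        ]
```

carry_out(plan=[[-0.107,0.088,0,-0.058,-1],[-0.214,0.176,0,-0.116,-1],[-0.32,0.264,0,-0.174,-1],[-0.427,0.352,0,-0.232,-1],[-0.53,0.437,0,-0.29,-1]])

```text
time_s: 0.62
ee_pos: [319.9, -407.0, 222.4]
eef_rot: [3.141, 0.0, -2.177]
wrist_force: [0.9, -0.8, 0.5]
finger_gap: 61.3
grip_force: 0.0
```

```bash
python3 -c "
from h import *
go(487.3,-121.2,185,-75)"
```

```text
t 0.62 pos [ 319.9 -407.   222.4] rpy [ 1.7999e+02  1.0000e-02 -1.2473e+02] F [ 0.9 -0.8  0.5] gap 61.3 mm [-330.3   25.2   37.5] frac [-1.1009  0.0841  0.1249] turn -49.7 -0.414
```

carry_out(plan=[[-0.13,0.01,0,-0.058,-1],[-0.26,0.02,0,-0.116,-1],[-0.39,0.03,0,-0.174,-1],[-0.52,0.04,0,-0.232,-1],[-0.65,0.05,0,-0.29,-1]])

```text
time_s: 1.03
ee_pos: [419.6, -238.7, 222.7]
eef_rot: [-3.141, -0.0, -1.569]
wrist_force: [1.2, -1.1, -0.1]
finger_gap: 28.1
grip_force: 0.0
```

```bash
python3 -c "
from h import *
go(487.3,-121.2,185,-75)"
```

```text
t 1.03 pos [ 419.6 -238.7  222.7] rpy [-179.98   -0.    -89.89] F [ 1.2 -1.1 -0.1] gap 28.1 mm [-117.4  -67.9   37.8] frac [-0.3913 -0.2262  0.1259] turn -14.9 -0.124
```

carry_out(plan=[[-0.1,-0.06,0,-0.05,-1],[-0.21,-0.12,0,-0.1,-1],[-0.32,-0.18,0,-0.124,-1],[-0.39,-0.226,0,-0.124,-1],[-0.39,-0.226,0.1,-0.124,-1]])

```text
time_s: 1.45
ee_pos: [494.1, -121.0, 197.6]
eef_rot: [-3.128, -0.005, -1.309]
wrist_force: [1.0, -0.1, 0.3]
finger_gap: 1.6
grip_force: 0.0
```

```bash
python3 -c "
from h import *
go(487.3,-121.2,170,-75)
print(r.get_obs()['ee_pos'])"
```

```text
t 1.45 pos [ 494.1 -121.   197.6] rpy [-179.22   -0.29  -74.98] F [ 1.  -0.1  0.3] gap 1.6 mm [-1.7  7.  27.5] frac [-0.0057  0.0235  0.0917] turn 0.0 0.0
[ 494.14501932 -120.99711972  197.60502506]
```

carry_out(plan=[[0,0,0.03,0,-1],[0,0,0.05,0,-1],[0,0,0.05,0,-1]])

```text
time_s: 1.7
ee_pos: [486.1, -124.3, 176.2]
eef_rot: [3.138, 0.001, -1.316]
wrist_force: [0.2, -0.1, -0.0]
finger_gap: 0.4
grip_force: 0.0
```

```bash
python3 -c "
from h import *
go(487.3,-121.2,167,-75)
cv2.imwrite('pics/p1.png',cv2.resize(vision.read_camera('scene')[150:330,90:290,::-1],None,fx=3,fy=3))"
```

```text
t 1.7 pos [ 486.1 -124.3  176.2] rpy [ 1.7978e+02  4.0000e-02 -7.5410e+01] F [ 0.2 -0.1 -0. ] gap 0.4 mm [-2.7 -2.   9.2] frac [-0.0091 -0.0066  0.0306] turn -0.4 -0.003
```

View pics/p1.png

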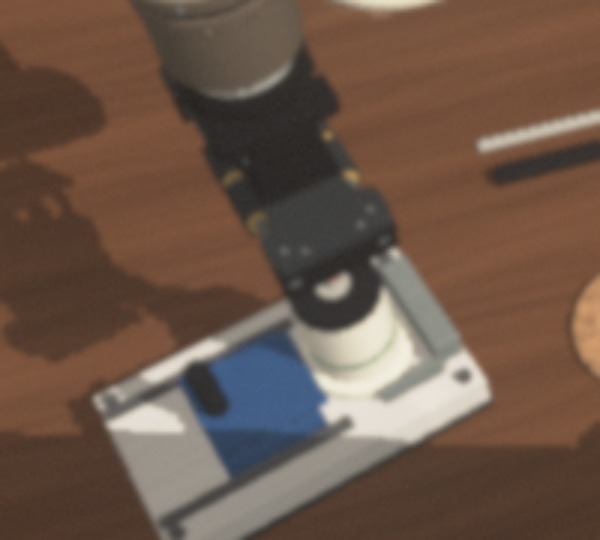

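The gripper is straight over the canister, hiding the red knob; the jaw is still closed. I go down slowly.

carry_out(plan=[[-0.007,-0.006,0.01,0,-1],[-0.007,-0.006,0.02,0,-1],[-0.007,-0.006,0.03,0,-1],[-0.007,-0.006,0.035,0,-1],[-0.007,-0.006,0.035,0,-1]])

```text
time_s: 2.17
ee_pos: [488.4, -121.5, 166.8]
eef_rot: [3.141, 0.0, -1.316]
wrist_force: [0.4, 0.9, 0.2]
finger_gap: 0.3
grip_force: 0.0
```

Steps of 1.2 mm per row from here; the free-spring range goes down to about 6 mm.

carry_out(plan=[[0,0,0.004,0,-1],[0,0,0.008,0,-1],[0,0,0.012,0,-1],[0,0,0.016,0,-1],[0,0,0.02,0,-1]])

```text
time_s: 2.58
ee_pos: [488.9, -121.4, 161.6]
eef_rot: [-3.141, -0.0, -1.315]
wrist_force: [-0.8, 0.4, 3.9]
finger_gap: 0.4
grip_force: 2.0
```

carry_out(plan=[[0,0,0.002,0,-1],[0,0,0.004,0,-1],[0,0,0.006,0,-1],[0,0,0.008,0,-1],[0,0,0.01,0,-1]])

```text
time_s: 3.0
ee_pos: [488.9, -121.4, 158.3]
eef_rot: [-3.141, -0.0, -1.315]
wrist_force: [-0.5, 0.5, 4.8]
finger_gap: 0.4
grip_force: 2.4
```

carry_out(plan=[[0,0,0.002,0,-1],[0,0,0.004,0,-1],[0,0,0.006,0,-1],[0,0,0.007,0,-1],[0,0,0.007,0,-1]])

```text
time_s: 3.42
ee_pos: [488.9, -121.4, 156.0]
eef_rot: [-3.141, -0.0, -1.315]
wrist_force: [-0.8, 0.3, 4.9]
finger_gap: 0.5
grip_force: 2.6
```

carry_out(plan=[[0,0,0.002,0,-1],[0,0,0.004,0,-1],[0,0,0.006,0,-1],[0,0,0.008,0,-1],[0,0,0.008,0,-1]])

```text
time_s: 3.83
ee_pos: [488.9, -121.4, 153.7]
eef_rot: [-3.141, -0.0, -1.315]
wrist_force: [-1.5, 0.7, 6.5]
finger_gap: 0.5
grip_force: 2.9
```

carry_out(plan=[[0,0,0.002,0,-1],[0,0,0.004,0,-1],[0,0,0.006,0,-1],[0,0,0.008,0,-1],[0,0,0.008,0,-1]])

```text
time_s: 4.25
ee_pos: [488.9, -121.4, 151.4]
eef_rot: [-3.141, -0.0, -1.315]
wrist_force: [-1.1, 1.2, 5.4]
finger_gap: 0.5
grip_force: 3.2
```

carry_out(plan=[[0,0,0.002,0,-1],[0,0,0.004,0,-1],[0,0,0.006,0,-1],[0,0,0.008,0,-1],[0,0,0.008,0,-1]])

```text
time_s: 4.67
ee_pos: [488.9, -121.4, 149.2]
eef_rot: [-3.141, -0.0, -1.315]
wrist_force: [-1.3, 0.9, 6.8]
finger_gap: 0.4
grip_force: 3.4
```

carry_out(plan=[[0,0,0.002,0,-1],[0,0,0.004,0,-1],[0,0,0.006,0,-1],[0,0,0.008,0,-1],[0,0,0.008,0,-1]])

```text
time_s: 5.08
ee_pos: [489.2, -121.6, 148.0]
eef_rot: [-3.14, -0.001, -1.315]
wrist_force: [-4.2, 1.8, 12.5]
finger_gap: 0.7
grip_force: 6.4
```

Firm stop at about 16 mm. I add a little and hold.

carry_out(plan=[[0,0,0.001,0,-1],[0,0,0.002,0,-1],[0,0,0.002,0,-1],[0,0,0.002,0,-1],[0,0,0.002,0,-1]])

```text
time_s: 5.5
ee_pos: [489.3, -121.6, 147.9]
eef_rot: [-3.14, -0.001, -1.314]
wrist_force: [-4.3, 1.2, 13.9]
finger_gap: 0.6
grip_force: 7.3
```

carry_out(plan=[[0,0,-0.02,0,-1],[0,0,-0.05,0,-1],[0,0.005,-0.075,0,-1],[0,0.005,-0.075,0,-1],[0,0.005,-0.075,0,-1]])

```text
time_s: 5.92
ee_pos: [486.7, -121.6, 167.7]
eef_rot: [3.141, 0.001, -1.316]
wrist_force: [-0.0, -0.7, 0.3]
finger_gap: 0.3
grip_force: 0.0
```

carry_out(plan=[[0,0,0,0,-1],[0,0,0.006,0,-1],[0,0,0.012,0,-1],[0,0,0.018,0,-1],[0,0,0.024,0,-1]])

```text
time_s: 6.33
ee_pos: [487.0, -121.8, 161.0]
eef_rot: [3.141, -0.0, -1.315]
wrist_force: [-2.5, 1.3, 4.6]
finger_gap: 0.1
grip_force: 2.1
```

carry_out(plan=[[0,0,0.002,0,-1],[0,0,0.004,0,-1],[0,0,0.006,0,-1],[0,0,0.008,0,-1],[0,0,0.008,0,-1]])

```text
time_s: 6.75
ee_pos: [487.1, -121.8, 158.7]
eef_rot: [3.141, 0.0, -1.315]
wrist_force: [-2.5, -0.1, 5.6]
finger_gap: 0.6
grip_force: 2.3
```

carry_out(plan=[[0,0,0.002,0,-1],[0,0,0.004,0,-1],[0,0,0.006,0,-1],[0,0,0.008,0,-1],[0,0,0.008,0,-1]])

```text
time_s: 7.17
ee_pos: [487.1, -121.8, 156.2]
eef_rot: [3.141, 0.0, -1.315]
wrist_force: [-2.2, 0.0, 4.5]
finger_gap: 0.4
grip_force: 2.6
```

carry_out(plan=[[0,0,0.002,0,-1],[0,0,0.004,0,-1],[0,0,0.006,0,-1],[0,0,0.008,0,-1],[0,0,0.008,0,-1]])

```text
time_s: 7.58
ee_pos: [487.1, -121.8, 153.9]
eef_rot: [3.141, -0.0, -1.315]
wrist_force: [-2.6, 0.9, 5.4]
finger_gap: 0.4
grip_force: 2.9
```

carry_out(plan=[[0,0,0.002,0,-1],[0,0,0.004,0,-1],[0,0,0.006,0,-1],[0,0,0.008,0,-1],[0,0,0.008,0,-1]])

```text
time_s: 8.0
ee_pos: [487.1, -121.8, 151.6]
eef_rot: [3.141, -0.0, -1.315]
wrist_force: [-2.9, 0.9, 6.2]
finger_gap: 0.4
grip_force: 3.1
```

carry_out(plan=[[0,0,0.002,0,-1],[0,0,0.004,0,-1],[0,0,0.006,0,-1],[0,0,0.008,0,-1],[0,0,0.008,0,-1]])

```text
time_s: 8.42
ee_pos: [487.2, -121.8, 149.3]
eef_rot: [3.141, -0.0, -1.315]
wrist_force: [-3.0, 0.5, 7.1]
finger_gap: 0.5
grip_force: 3.4
```

carry_out(plan=[[0,0,0.002,0,-1],[0,0,0.004,0,-1],[0,0,0.006,0,-1],[0,0,0.008,0,-1],[0,0,0.008,0,-1]])

```text
time_s: 8.83
ee_pos: [487.6, -122.0, 148.1]
eef_rot: [-3.141, -0.001, -1.315]
wrist_force: [-4.8, 1.1, 12.5]
finger_gap: 0.1
grip_force: 5.9
```

carry_out(plan=[[0,0,0.001,0,-1],[0,0,0.003,0,-1],[0,0,0.003,0,-1],[0,0,0.003,0,-1],[0,0,0.003,0,-1]])

```text
time_s: 9.25
ee_pos: [487.9, -122.0, 147.9]
eef_rot: [-3.14, -0.002, -1.314]
wrist_force: [-5.2, 1.5, 15.4]
finger_gap: 0.6
grip_force: 7.3
```

carry_out(plan=[[0,0,-0.05,0,-1],[0,0,-0.11,0,-0.3],[0.1,0,-0.11,0,-0.2],[0.22,0,-0.11,0,-0.2],[0.347,0,-0.11,0,-0.2]])

```text
time_s: 9.67
ee_pos: [514.5, -222.8, 178.8]
eef_rot: [-3.139, -0.0, -1.313]
wrist_force: [0.5, 0.5, 0.0]
finger_gap: 19.6
grip_force: 0.0
```

carry_out(plan=[[0,0,0,0,-0.2],[0,0,0,0,-0.2]])

```text
time_s: 9.83
ee_pos: [513.7, -224.0, 177.3]
eef_rot: [3.141, 0.001, -1.319]
wrist_force: [-0.3, 1.4, -0.5]
finger_gap: 30.9
grip_force: 0.0
```

```bash
python3 -c "
from h import *
go(514.8,-224,82,-75)
cv2.imwrite('pics/p2.png',cv2.resize(vision.read_camera('scene')[150:330,90:290,::-1],None,fx=3,fy=3))"
```

```text
t 9.83 pos [ 513.7 -224.   177.3] rpy [ 1.7997e+02  4.0000e-02 -7.5560e+01] F [-0.3  1.4 -0.5] gap 30.9 mm [ 0.4 -1.1 95.3] frac [ 0.0013 -0.0038  0.3176] turn -0.6 -0.005
```

View pics/p2.png

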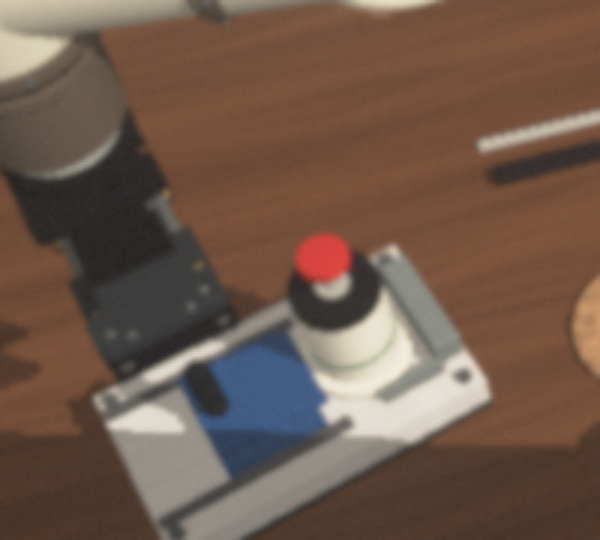

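The canister stands clamped with its knob back up, and the gripper waits above the handle. Now down over the post, fingers wider.

carry_out(plan=[[0,-0.004,0,0,0.1],[0,-0.004,0.08,0,0.1],[0,-0.004,0.16,0,0.1],[0,-0.004,0.24,0,0.1],[0,-0.004,0.31,0,0.1]])

```text
time_s: 10.3
ee_pos: [514.4, -220.7, 84.6]
eef_rot: [-3.141, 0.0, -1.314]
wrist_force: [-0.7, -0.1, -0.2]
finger_gap: 47.6
grip_force: 0.0
```

carry_out(plan=[[0,0,0,0,-1],[0,0,0,0,-1],[0,0,0,0,-1],[0,0,0,0,-1],[0,0,0,0,-1]])

```text
time_s: 10.72
ee_pos: [515.7, -222.1, 87.4]
eef_rot: [-3.139, -0.001, -1.315]
wrist_force: [-0.1, -0.4, -0.7]
finger_gap: 22.2
grip_force: 0.0
```

carry_out(plan=[[0,0,0.015,0,-1],[0,0,0.015,0,-1],[0,0,0.015,0,-1]])

```text
time_s: 10.97
ee_pos: [515.8, -223.0, 84.5]
eef_rot: [-3.139, -0.003, -1.314]
wrist_force: [-3.0, -0.2, 12.8]
finger_gap: 17.1
grip_force: 30.0
```

carry_out(plan=[[0.03,0,-0.008,0,-1],[0.06,0,-0.008,0,-1],[0.09,0,-0.008,0,-1],[0.12,0,-0.008,0,-1],[0.15,0,-0.008,0,-1]])

```text
time_s: 11.38
ee_pos: [527.1, -264.7, 84.6]
eef_rot: [-3.139, 0.001, -1.315]
wrist_force: [1.1, 7.4, 3.6]
finger_gap: 17.2
grip_force: 30.0
```

carry_out(plan=[[0.01,0,0,0,-1],[0.02,0,0,0,-1],[0.02,0,0,0,-1]])

```text
time_s: 11.63
ee_pos: [528.0, -268.2, 84.6]
eef_rot: [-3.14, 0.004, -1.316]
wrist_force: [-0.0, 15.3, 7.6]
finger_gap: 16.7
grip_force: 30.0
```

The stop is felt after about 47 mm of pull. I relax, open and rise.

carry_out(plan=[[-0.008,0,0,0,0],[-0.008,0,0,0,0.2],[-0.008,0,0,0,0.2],[-0.008,0,-0.1,0,0.5],[-0.008,0,-0.23,0,1]])

```text
time_s: 12.05
ee_pos: [524.1, -268.9, 149.5]
eef_rot: [3.133, 0.005, -1.317]
wrist_force: [1.2, -0.7, -0.7]
finger_gap: 42.4
grip_force: 0.0
```

carry_out(plan=[[0,0,-0.13,0,1],[0,0,-0.19,0,1],[0,0,-0.19,0,1]])

```text
time_s: 12.3
ee_pos: [529.5, -271.0, 215.7]
eef_rot: [-3.132, -0.007, -1.315]
wrist_force: [0.2, 0.1, -0.0]
finger_gap: 62.5
grip_force: 0.0
```

```bash
python3 -c "
from h import *
go(487.3,-121.2,205,-75)
cv2.imwrite('pics/p3.png',cv2.resize(vision.read_camera('scene')[150:330,90:290,::-1],None,fx=3,fy=3))"
```

```text
t 12.3 pos [ 529.5 -271.   215.7] rpy [-179.47   -0.4   -75.37] F [ 0.2  0.1 -0. ] gap 62.5 mm [-155.7    3.1    9.6] frac [-0.5189  0.0103  0.0319] turn -0.4 -0.003
```

View pics/p3.png

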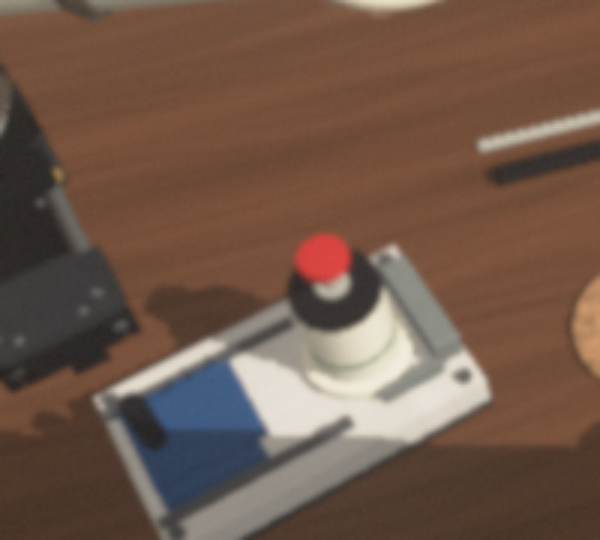

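The jaw is fully back and the canister stands in place with its knob up. Now over the canister.

carry_out(plan=[[-0.12,0,0,0,1],[-0.25,0.005,0,0,1],[-0.37,0.01,0,0,1],[-0.48,0.01,0,0,1],[-0.519,0.01,0,0,1]])

```text
time_s: 12.77
ee_pos: [482.3, -117.0, 208.2]
eef_rot: [3.139, 0.002, -1.314]
wrist_force: [-0.8, 0.1, 0.1]
finger_gap: 86.3
grip_force: 0.0
```

carry_out(plan=[[0,0,0,0,1],[0,0,0,0,1],[0,0,0,0,1]])

```text
time_s: 13.02
ee_pos: [484.8, -120.1, 209.0]
eef_rot: [3.14, -0.0, -1.316]
wrist_force: [0.1, -0.6, -0.5]
finger_gap: 86.9
grip_force: 0.0
```

```bash
python3 -c "
from h import *
go(487.3,-121.2,100,-75)"
```

```text
t 13.02 pos [ 484.8 -120.1  209. ] rpy [179.93  -0.   -75.41] F [ 0.1 -0.6 -0.5] gap 86.9 mm [  1.7  -2.3 109. ] frac [ 0.0057 -0.0075  0.3634] turn -0.4 -0.003
```

carry_out(plan=[[0.006,-0.007,0.06,0,1],[0.006,-0.007,0.12,0,1],[0.006,-0.007,0.18,0,1],[0.006,-0.007,0.24,0,1],[0.006,-0.007,0.28,0,1]])

```text
time_s: 13.43
ee_pos: [486.5, -121.9, 123.3]
eef_rot: [3.139, 0.001, -1.318]
wrist_force: [0.6, -0.0, 0.3]
finger_gap: 87.3
grip_force: 0.0
```

```bash
python3 -c "
from h import *
go(487.3,-121.2,100,-75)"
```

```text
t 13.43 pos [ 486.5 -121.9  123.3] rpy [ 1.7982e+02  4.0000e-02 -7.5510e+01] F [ 0.6 -0.   0.3] gap 87.3 mm [-0.4 -1.  23.3] frac [-0.0015 -0.0035  0.0778] turn -0.5 -0.004
```

carry_out(plan=[[0,0,0.02,0,1],[0,0,0.04,0,1],[0,0,0.06,0,1],[0,0,0.075,0,1],[0,0,0.075,0,1]])

```text
time_s: 13.85
ee_pos: [486.9, -120.7, 102.5]
eef_rot: [3.141, 0.0, -1.316]
wrist_force: [-0.8, -0.0, 0.5]
finger_gap: 87.2
grip_force: 0.0
```

```bash
python3 -c "
from h import *
go(487.3,-121.2,100,-75)"
```

```text
t 13.85 pos [ 486.9 -120.7  102.5] rpy [ 1.7994e+02  2.0000e-02 -7.5390e+01] F [-0.8 -0.   0.5] gap 87.2 mm [ 0.6 -0.2  2.5] frac [ 0.0019 -0.0008  0.0084] turn -0.4 -0.003
```

carry_out(plan=[[0,0,0.006,0,0.7],[0,0,0.006,0,0.4],[0,0,0.006,0,0.2],[0,0,0.006,0,0],[0,0,0.006,0,-0.2]])

```text
time_s: 14.27
ee_pos: [487.5, -120.4, 101.8]
eef_rot: [-3.141, -0.0, -1.315]
wrist_force: [-0.7, -0.1, -0.2]
finger_gap: 65.4
grip_force: 30.0
```

carry_out(plan=[[0,0,0,0,-1],[0,0,0,0,-1],[0,0,0,0,-1]])

```text
time_s: 14.52
ee_pos: [487.5, -120.5, 101.8]
eef_rot: [-3.141, -0.0, -1.315]
wrist_force: [-0.5, 1.1, 2.7]
finger_gap: 65.6
grip_force: 30.0
```

Gripped at 65.5 mm. Lift gently straight up 60 mm.

carry_out(plan=[[0,0,-0.02,0,-1],[0,0,-0.06,0,-1],[0,0,-0.1,0,-1],[0,0,-0.15,0,-1],[0,0,-0.2,0,-1]])

```text
time_s: 14.93
ee_pos: [485.2, -120.3, 160.2]
eef_rot: [3.137, 0.002, -1.316]
wrist_force: [0.7, 0.5, -6.6]
finger_gap: 65.3
grip_force: 30.0
```

```bash
python3 -c "
from h import *
go(515,104.4,160,-75)"
```

```text
t 14.93 pos [ 485.2 -120.3  160.2] rpy [ 1.7973e+02  1.2000e-01 -7.5420e+01] F [ 0.7  0.5 -6.6] gap 65.3 mm [-210.   -85.4    0.3] frac [-0.6999 -0.2847  0.0009] turn -0.4 -0.003
```

carry_out(plan=[[-0.04,-0.016,0,0,-1],[-0.12,-0.049,0,0,-1],[-0.2,-0.081,0,0,-1],[-0.28,-0.114,0,0,-1],[-0.36,-0.147,0,0,-1]])

```text
time_s: 15.35
ee_pos: [500.8, -4.1, 159.9]
eef_rot: [3.138, 0.001, -1.317]
wrist_force: [0.8, 0.2, -6.4]
finger_gap: 65.5
grip_force: 30.0
```

carry_out(plan=[[-0.08,-0.033,0,0,-1],[-0.16,-0.065,0,0,-1],[-0.24,-0.098,0,0,-1],[-0.3,-0.122,0,0,-1],[-0.33,-0.134,0,0,-1]])

```text
time_s: 15.77
ee_pos: [515.5, 102.9, 159.9]
eef_rot: [3.139, 0.001, -1.314]
wrist_force: [-0.3, 0.2, -6.0]
finger_gap: 65.6
grip_force: 30.0
```

carry_out(plan=[[0,0,0,0,-1],[0,0,0,0,-1],[0,0,0,0,-1]])

```text
time_s: 16.02
ee_pos: [515.4, 100.1, 160.5]
eef_rot: [3.139, -0.0, -1.316]
wrist_force: [-1.0, 0.8, -6.3]
finger_gap: 65.5
grip_force: 30.0
```

```bash
python3 -c "
from h import *
go(515,104.4,72,-75)
cv2.imwrite('pics/p4.png',cv2.resize(vision.read_camera('scene')[150:330,230:430,::-1],None,fx=3,fy=3))"
```

```text
t 16.02 pos [515.4 100.1 160.5] rpy [ 1.7984e+02 -2.0000e-02 -7.5410e+01] F [-1.   0.8 -6.3] gap 65.5 mm [-4.3 -0.9 88.5] frac [-0.0142 -0.003   0.295 ] turn -0.4 -0.003
```

View pics/p4.png

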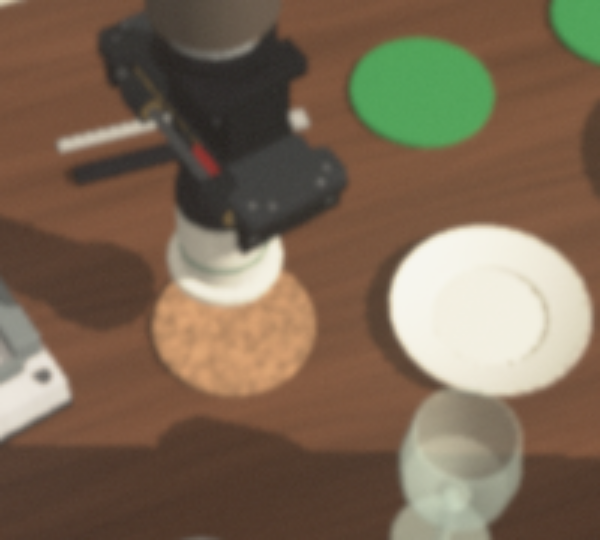

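The canister hangs upright above the mat. I lower it to about 12 mm above the cork, then slowly.

carry_out(plan=[[-0.014,-0.003,0.06,0,-1],[-0.014,-0.003,0.12,0,-1],[-0.014,-0.003,0.18,0,-1],[-0.014,-0.003,0.23,0,-1],[-0.014,-0.003,0.25,0,-1]])

```text
time_s: 16.48
ee_pos: [514.5, 103.7, 84.1]
eef_rot: [3.137, -0.001, -1.317]
wrist_force: [-0.5, -0.2, -5.6]
finger_gap: 65.8
grip_force: 30.0
```

carry_out(plan=[[0,0,0.007,0,-1],[0,0,0.014,0,-1],[0,0,0.021,0,-1],[0,0,0.028,0,-1],[0,0,0.028,0,-1]])

```text
time_s: 16.9
ee_pos: [516.5, 105.4, 78.3]
eef_rot: [-3.141, 0.0, -1.315]
wrist_force: [-0.1, -0.7, -5.7]
finger_gap: 65.7
grip_force: 30.0
```

carry_out(plan=[[0,0,0.004,0,-1],[0,0,0.008,0,-1],[0,0,0.012,0,-1],[0,0,0.016,0,-1],[0,0,0.018,0,-1]])

```text
time_s: 17.32
ee_pos: [516.2, 105.4, 72.4]
eef_rot: [3.141, -0.0, -1.315]
wrist_force: [-0.2, -0.1, -5.5]
finger_gap: 65.8
grip_force: 30.0
```

carry_out(plan=[[0,0,0.002,0,-1],[0,0,0.004,0,-1],[0,0,0.005,0,-1],[0,0,0.005,0,-1],[0,0,0.005,0,-1]])

```text
time_s: 17.73
ee_pos: [516.2, 105.3, 71.8]
eef_rot: [-3.141, -0.0, -1.315]
wrist_force: [-3.5, 0.9, 3.5]
finger_gap: 65.7
grip_force: 30.0
```

Touched down. Open and rise.

carry_out(plan=[[0,0,0,0,0.6],[0,0,0,0,0.8],[0,0,0,0,1],[0,0,0,0,1],[0,0,0,0,1]])

```text
time_s: 18.15
ee_pos: [516.8, 105.6, 71.2]
eef_rot: [-3.141, 0.0, -1.315]
wrist_force: [-0.6, 0.1, -0.1]
finger_gap: 84.3
grip_force: 0.0
```

carry_out(plan=[[0,0,-0.03,0,1],[0,0,-0.1,0,1],[0,0,-0.2,0,1],[0,0,-0.3,0,1],[0,0,-0.42,0,1]])

```text
time_s: 18.57
ee_pos: [515.5, 105.0, 198.0]
eef_rot: [3.14, -0.0, -1.315]
wrist_force: [1.1, 0.9, 0.6]
finger_gap: 86.7
grip_force: 0.0
```

carry_out(plan=[[0.12,0,-0.05,0,1],[0.24,0,-0.05,0,1],[0.36,0,-0.05,0,1],[0.4,0,-0.05,0,1],[0.4,0,-0.05,0,1]])

```text
time_s: 18.98
ee_pos: [547.0, -13.1, 212.5]
eef_rot: [-3.141, -0.0, -1.319]
wrist_force: [-0.7, 0.3, -0.0]
finger_gap: 87.1
grip_force: 0.0
```

```bash
python3 -c "
from h import *
im=vision.read_camera('scene')
h=cv2.cvtColor(im,cv2.COLOR_RGB2HSV).astype(int); m=((h[...,0]<8)|(h[...,0]>172))&(h[...,1]>170)&(h[...,2]>110)
v,u=np.nonzero(m[180:270,270:345]); print(len(u),at('scene',(u.mean()+270,v.mean()+180),134))
cv2.imwrite('pics/p5.png',cv2.resize(im[150:350,90:430,::-1],None,fx=2.3,fy=2.3))"
```

```text
169 [516.2646655  104.27039094 134.        ]
```

View pics/p5.png

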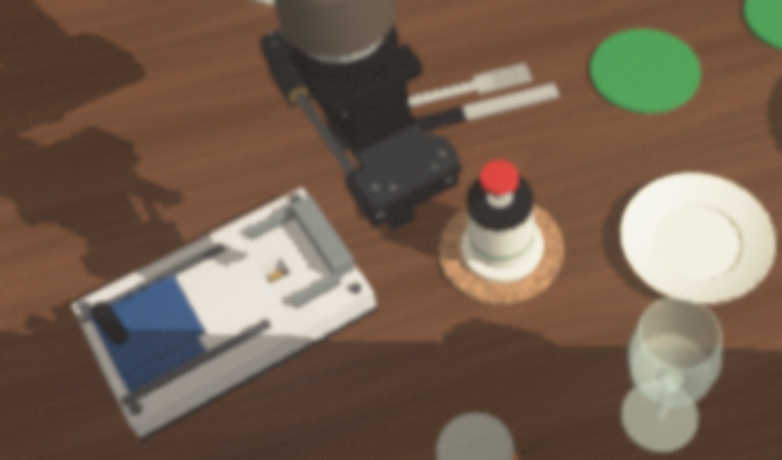

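The canister stands centred on the mat within about 2 mm, the knob is up, the jaw is open and the gripper is clear.

```bash
python3 -c "
from station import r
print(r.close_job())"
```

```text
the job is handed in; nothing more can be done
None
```

I handed the job in at about 19 s: two full strokes felt to the stop (about 16 mm each, 14–15 N at the wrist), the jaw slid back to its stop, and the canister left standing within about 2 mm of the cork mat's centre with its knob up and no tableware touched; the hand-in returned no verdict.

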